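# Weigh a pail on the stall's hanging scale and print its label

### The arm

A 6-joint arm with a two-finger parallel gripper is mounted at the origin on the work surface. World frame = base frame: x ahead of the robot, y to its left, z up, the work surface at z = 0. Lengths are in m, angles in degrees, forces in N, time in s.
With the tool pointing down it reaches from about 0.25 to 0.725 m from the base axis. Payload 9.7 kg.
Tool frame: the origin (TCP) lies at the very end of the fingers, on their centre line; the grasp point (between the pads) lies 19 mm behind it; z points along the fingers, y is the line along which they close (so a half turn about z gives the same grasp; the last joint's range is limited). The gripper opens to 85 mm and grips with 20 to 120 N. Pads are 22 mm wide; open, the fingers measure 114 mm over their backs; the gripper's body (76 mm by 85 mm) begins 54 mm behind the grasp point. The pads swing forward as they close: fully open they stand 13 mm farther back than shut.
Start: joints at [68.297, 4.979, 10.078, 95.1, 0, 90], TCP at [0.203, 0.511, 0.231] pointing down, gripper open.
Joint ranges: [-179.16, 179.16], [-48.56, 103.87], [-65.8, 70.77], [-126.05, 130.52], [-82.76, 87.17], [-180, 180]. Speed limits (degrees/s): [127.2, 127.2, 147.25, 180, 180, 180].

### API

Orientations are given as [roll, pitch, yaw] about the fixed x, y, z axes, in that order (R = Rz(yaw) Ry(pitch) Rx(roll)).
In Python, from workcell import telemetry, optics, workorder gives the robot as it stands.
- The arm moves only by the shell command python3 -m handwheel 'ROWS' [FORCE]. ROWS is JSON, a list of rows, each an object of numbers: "tx", "ty", "tz": the shift along the tool's x, y, z in m; "ax", "ay", "az": the turn, a rotation vector about the tool's x, y, z in degrees; "jaw": the gripper command: -1 is shut, 1 is fully open, values between are in proportion. A call has exactly 10 rows; each row shifts and turns the commanded pose from where the row before left it, along the tool's axes as they then stand; what a row does not reach is not made up. A row lasts 1/8 s, in which the tool goes at most 62.5 mm and 10.7 degrees, less where a joint would pass 70% of its speed; a pose out of reach is approached as far as the arm can. A call is refused whole if a number of a shift passes 0.0625 or a number of a turn 10.7, either way. A call with a gripper value outside its range is refused whole. The fingers move at their own pace and stop on an object; FORCE is the grip in N (left out, the last holds). Time passes only in rows, so rows that do not move let the fingers close, or fill a call up. It gives the time, the measured TCP pose, the force, the opening and the grip force at its end, in the units of the state.
- telemetry.get_obs(): the state, without advancing time (a new reading comes with each control period).
- optics.camera(name): name is "side" or "top"; returns a dict with "color" (400x640x3 uint8, red, green, blue), "K" (3x3 intrinsics, pixels), "extrinsics" (4x4, takes a point from camera to world coordinates). Camera axes: x right, y down, z forward; pixel columns grow to the right and rows downward; lengths in m; the calibration is good to about 2 mm. A picture is of the moment at which its call begins. There is no depth.
- workorder.job_done(): hands the job in; it is judged then, once.
The state is a dict: "time": time; "q": joint angles; "qd": joint speeds; "joint_efforts": joint torques, N m; "ee_pos": TCP position; "tcp_rot": TCP orientation; "wrist_force": force on the tool from outside, world axes, zero at the start; "torque": the same for the moment, N m; "opening": finger opening in m; "grasp_force": force on a finger pad.
Only numpy, scipy, OpenCV 4.12 (cv2) and the standard library are available. Lean on these libraries where they do the work, as an engineer would, in place of code of your own. Each camera call takes 0.05 s, during which the arm holds its last target. There are 200 camera calls.

### The job

Weigh the white pail: hang it by its steel eye on the hook of the hanging scale, lowering it gently so that the hook never slams down to the end of its travel, and let go. Wait until the hook has stopped bobbing with the pail hanging freely, and only then press the red button on the grey label printer fully down and let it come back up. Leave the tins, the sauce bottle and the carton where they are, and do not tip the pail over.

Things in the scene. Friction and masses are not known exactly. Their poses are not given: they have to be found in the camera images.
- pail: Loose pail, 0.3 to 0.65 kg: white tub 96 mm across, green lid 102 mm across with its top 66 mm up, steel strap over the lid (109 mm along y, 18 along x, top 74 mm up), then a rigid upright orange grip and a steel eye; 193 mm high in all. Origin: centre of its underside; z up.
- pail_grip (a point): Middle of the pail's orange grip, half-way up the pail: 100 mm above its underside. The grip is a rigid upright block, 14 mm along y, 24 mm along x, from 74 to 127 mm up; its flat faces look along +y and -y (close the fingers along y). z up. The eye stands in the way straight above, so lean the gripper 30 to 45 degrees about y here too.
- pail_eye (a point): Middle of the straight top bar of the pail's eye, 90 mm straight above pail_grip. The eye is a loop of 6 mm round steel in the pail's y-z plane: top bar 40 mm along y; below it the opening is 34 mm wide and 47 mm high, then narrows down to the grip. Same axes as pail_grip.
- scale: Fixed hanging scale; origin on the counter under the hook, z up, x from the robot's side through the hook. Blue head 70 mm (x) by 110 mm (y) right over the hook, underside 330 mm up: no room there for an upright gripper, so lean it 35 to 45 degrees, wrist to -x. Above the head a grey arm (to 492 mm up) runs to a post 180 mm to +y, on a 12 mm plate that begins 115 mm to +y.
- hook_seat (a point): Where the middle of the eye's bar rests in the hook; moves with the hook, 250 mm above the counter when unloaded. The hook is a J of 8 mm round steel in the x-z plane, open upwards: its point is 21 mm to -x and its tip 28 mm above this point, its shank 17 mm to +x. The bar goes in over the point along +x, then down. Axes as scale.
- hook (a joint): How far the hook has dipped, m: 0 unloaded, 0.05 at its lower stop. The spring gives 200 N/m, so the pail dips it 13 to 30 mm; it bobs for a second or two when let go.
- print_btn_top (a point): Centre of the top of the round red button (36 mm across) on the grey label printer, a fixed box 140 mm along x, 110 mm along y, 55 mm high; the button's top is 77 mm above the counter. It is pressed straight down. z up.
- print_btn (a joint): Travel of the button, m: 0 up, 0.006 fully down; the spring brings it back; fully down takes 5 N.
- tin_red: Bystander: red food tin, 68 mm across, 75 mm high; origin at the centre of its underside.
- tin_blue: Bystander: blue food tin, 68 mm across, 75 mm high; origin at the centre of its underside.
- sauce: Bystander: sauce bottle, 54 mm across, 160 mm high; origin at the centre of its underside.
- carton: Bystander: paper carton lying flat, 70 mm along x, 110 mm along y, 45 mm high; origin at the centre of its underside.
There are look-alikes about, which are no part of the job. What is shaped like the pail but blue is not meant.

How it is judged (in metres and radians):
On the way, in this order (a step that is already met when the one before it is completed fails the run):
1. the pail hangs by its eye on the dipped hook, let go of, and the hook has settled (distance between pail_eye and hook_seat below 0.024 m and value of joint hook above 0.008 m and angle between pail_grip's own z axis and vertical below 0.3 rad and contact force between each of the arm, the fingers and pail below 0.1 N and velocity of joint hook between -0.02 and 0.02 m/s), for 0.6 s.
2. with the pail hanging there, the printer's button is pressed fully down (distance between pail_eye and hook_seat below 0.024 m and value of joint hook above 0.008 m and angle between pail_grip's own z axis and vertical below 0.3 rad and value of joint print_btn above 0.0045 m), for 0.02 s.
At the end, for the whole second after the job is handed in: Pail let go, hanging upright (within 17 deg) by its eye within 24 mm of the hook seat, hook dipped over 8 mm and still (20 mm/s; pail under 0.6 rad/s); button pressed over 4.5 mm and then up again (under 2 mm); tins, bottle and carton within 30 mm of their starts (all of step 1 and value of joint print_btn below 0.002 m and angular speed of pail below 0.6 rad/s and distance of each of tin_red, tin_blue, sauce, carton from where it was at the start of the episode below 0.03 m); the robot touches nothing.
It fails at once if the button is pressed while the pail is not hanging on the hook, is still held, or the hook is still bobbing (over 40 mm/s) (value of joint print_btn above 0.003 m and (distance between pail_eye and hook_seat above 0.03 m or value of joint hook below 0.006 m or contact force between the fingers and pail above 0.5 N or velocity of joint hook above 0.04 m/s or velocity of joint hook below -0.04 m/s)).
It fails at once if the hook is slammed to the end of its travel (value of joint hook above 0.048 m).
It fails at once if the pail is tipped by more than 50 degrees (angle between pail_grip's own z axis and vertical above 0.87 rad).
It fails at once if a tin, the bottle or the carton is shifted or knocked over (distance of any of tin_red, tin_blue, sauce, carton from where it was at the start of the episode above 0.04 m or angle between any of tin_red, tin_blue, sauce, carton's own z axis and vertical above 0.5 rad).
It also fails if it takes over 58 s, if anything falls off the work surface, if the arm or the gripper's body presses on something with over 40 N, if the wrist force passes 120 N, or if a joint passes its speed limit or range.

## Working session

There is one attempt and no reset: what is moved stays moved. The work goes in short steps, Python scripts to look and compute and a shell command to move; the robot and the scene stay as the last step left them, time stands still between calls to the robot, and variables do not carry over. Pictures are saved under pics/ and viewed, at most 12 in all, crops included, and the job is handed in when it is done.

```bash
mkdir -p pics
cat > h.py <<'E'
import numpy as np, cv2
from workcell import telemetry, optics, workorder
def shot(n,f=None):
    c=optics.camera(n)
    if f: cv2.imwrite(f,c["color"][:,:,::-1])
    return c
def ray(c,u,v):
    K=np.array(c["K"]);E=np.array(c["extrinsics"])
    d=E[:3,:3]@np.linalg.solve(K,[u,v,1.]);return E[:3,3],d
def plane(c,u,v,z):
    o,d=ray(c,u,v);return o+d*(z-o[2])/d[2]
def proj(c,p):
    E=np.array(c["extrinsics"]);q=np.array(c["K"])@(E[:3,:3].T@(np.array(p)-E[:3,3]));return q[:2]/q[2]
def tri(c1,p1,c2,p2):
    o1,d1=ray(c1,*p1);o2,d2=ray(c2,*p2)
    s=np.linalg.lstsq(np.c_[d1,-d2],o2-o1,rcond=None)[0]
    a,b=o1+d1*s[0],o2+d2*s[1];return (a+b)/2,np.linalg.norm(a-b)
E
python3 - <<'E'
from h import *
for n in("top","side"):
    c=shot(n,f"pics/{n}0.png");print(n,np.round(c["K"],1).tolist(),np.round(c["extrinsics"],3).tolist())
print(telemetry.get_obs())
E
```

```text
top [[380.0, 0.0, 319.8], [0.0, 380.0, 199.2], [0.0, 0.0, 1.0]] [[-0.024, -0.978, 0.205, 0.441], [-1.0, 0.023, -0.01, -0.054], [0.005, -0.205, -0.979, 0.935], [0.0, 0.0, 0.0, 1.0]]
side [[374.0, 0.0, 312.2], [0.0, 374.0, 196.8], [0.0, 0.0, 1.0]] [[0.989, -0.114, 0.092, 0.546], [-0.147, -0.774, 0.615, -0.504], [0.001, -0.622, -0.783, 0.725], [0.0, 0.0, 0.0, 1.0]]
{'time': 0.1, 'q': array([ 6.82964058e+01,  5.00862953e+00,  1.00394776e+01,  9.50981963e+01,
       -4.16330676e-04,  8.99998234e+01]), 'qd': array([-0.05899297, -0.14619524,  0.04701632, -0.05089946, -0.00501076,
        0.05980162]), 'joint_efforts': array([-4.00318413e-04, -5.21562052e+01,  4.65653443e+01,  1.58971769e-02,
        3.37826953e-05,  7.73980879e-08]), 'ee_pos': array([0.20332379, 0.51083123, 0.23065175]), 'tcp_rot': array([-1.79932652e+02,  4.16122849e-04,  1.58296583e+02]), 'wrist_force': array([-0.6733371 , -0.27679135,  0.29545603]), 'torque': array([-0.01390938, -0.05560659,  0.04627516]), 'grasp_force': 0.0, 'opening': 0.08553169517116474}
```

View pics/top0.png

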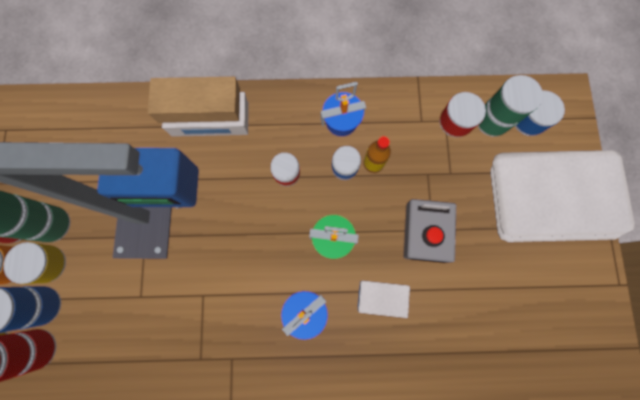

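View pics/side0.png

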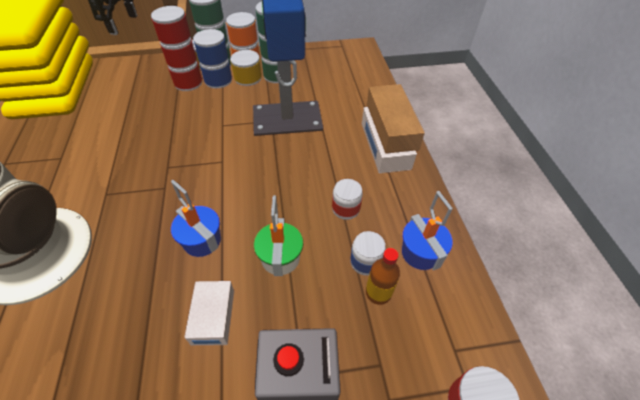

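Top view: green pail at (334,236), button at (434,235), blue scale head at (150,180) with its plate at (142,232). Side view: the hook is at (287,75), in front of the post.

Run:
```python
from h import *
t=shot("top");s=shot("side")
def mask(c,lo,hi):
    return cv2.inRange(cv2.cvtColor(c["color"],cv2.COLOR_RGB2HSV),lo,hi)
def blobs(c,lo,hi,z,name,amin=60):
    m=mask(c,lo,hi)
    n,l,st,ce=cv2.connectedComponentsWithStats(m)
    for i in range(1,n):
        if st[i,4]>amin:
            r=cv2.minAreaRect(np.argwhere(l==i)[:,::-1].astype(np.float32))
            print(name,np.round(ce[i],1),st[i].tolist(),np.round(plane(c,*ce[i],z),3),"bbox c",np.round(plane(c,st[i,0]+st[i,2]/2-.5,st[i,1]+st[i,3]/2-.5,z),3))
for c,n in((t,"top"),(s,"side")):
    blobs(c,(50,120,60),(75,255,255),.066,n+" green")
    blobs(c,(0,200,130),(5,255,255),.077,n+" red")
    blobs(c,(100,120,40),(120,255,255),.33,n+" blue",200)
def crop(c,x0,y0,w,h,k): return cv2.resize(c["color"][y0:y0+h,x0:x0+w,::-1],None,fx=k,fy=k,interpolation=cv2.INTER_CUBIC)
A=crop(s,245,0,90,140,4);B=crop(s,240,180,100,100,4);C=crop(t,95,130,110,140,4);
cv2.imwrite("pics/a.png",np.hstack([A,np.vstack([B,np.zeros((160,400,3),np.uint8)])]))
cv2.imwrite("pics/b.png",C)
```

```text
top green [503.9 111.3] [492, 96, 30, 26, 283] [ 0.834 -0.521  0.066] bbox c [ 0.841 -0.529  0.066]
top green [142.2 200.6] [119, 199, 48, 4, 139] [0.629 0.351 0.066] bbox c [0.63  0.351 0.066]
top green [334.4 222.9] [315, 216, 40, 17, 358] [ 0.566 -0.095  0.066] bbox c [ 0.564 -0.095  0.066]
top green [331.9 247.6] [313, 238, 41, 20, 530] [ 0.51  -0.087  0.066] bbox c [ 0.51  -0.09   0.066]
top red [383.  142.5] [378, 137, 11, 12, 98] [ 0.756 -0.216  0.077] bbox c [ 0.756 -0.216  0.077]
top red [434.4 234.9] [427, 228, 15, 15, 178] [ 0.532 -0.32   0.077] bbox c [ 0.532 -0.319  0.077]
top blue [344.3 122. ] [325, 110, 39, 25, 613] [ 0.701 -0.105  0.33 ] bbox c [ 0.701 -0.104  0.33 ]
top blue [529.9 126.4] [518, 116, 29, 18, 262] [ 0.686 -0.42   0.33 ] bbox c [ 0.689 -0.424  0.33 ]
top blue [152.6 179.3] [98, 149, 98, 58, 3485] [0.608 0.214 0.33 ] bbox c [0.611 0.224 0.33 ]
top blue [ 21.  307.9] [2, 289, 33, 43, 752] [0.409 0.401 0.33 ] bbox c [0.406 0.405 0.33 ]
top blue [ 46.7 305.2] [32, 288, 26, 38, 529] [0.412 0.363 0.33 ] bbox c [0.41  0.366 0.33 ]
top blue [296.3 305. ] [282,
[... 562 characters left out ...]
0.323  0.077]
side blue [284.1  28.5] [263, 0, 41, 60, 2259] [0.601 0.261 0.33 ] bbox c [0.598 0.257 0.33 ]
side blue [209.6  54.6] [196, 45, 27, 19, 364] [0.448 0.182 0.33 ] bbox c [0.447 0.185 0.33 ]
side blue [212.1  77. ] [203, 69, 19, 16, 216] [0.454 0.106 0.33 ] bbox c [0.454 0.108 0.33 ]
side blue [208.4 218.7] [195, 206, 24, 35, 423] [ 0.455 -0.21   0.33 ] bbox c [ 0.453 -0.216  0.33 ]
side blue [188.4 237.2] [171, 215, 39, 41, 852] [ 0.431 -0.235  0.33 ] bbox c [ 0.433 -0.232  0.33 ]
side blue [417.  247.6] [403, 221, 35, 48, 1053] [ 0.707 -0.29   0.33 ] bbox c [ 0.712 -0.287  0.33 ]
side blue [444.  238.4] [435, 225, 17, 29, 294] [ 0.745 -0.283  0.33 ] bbox c [ 0.743 -0.283  0.33 ]
```

View pics/a.png

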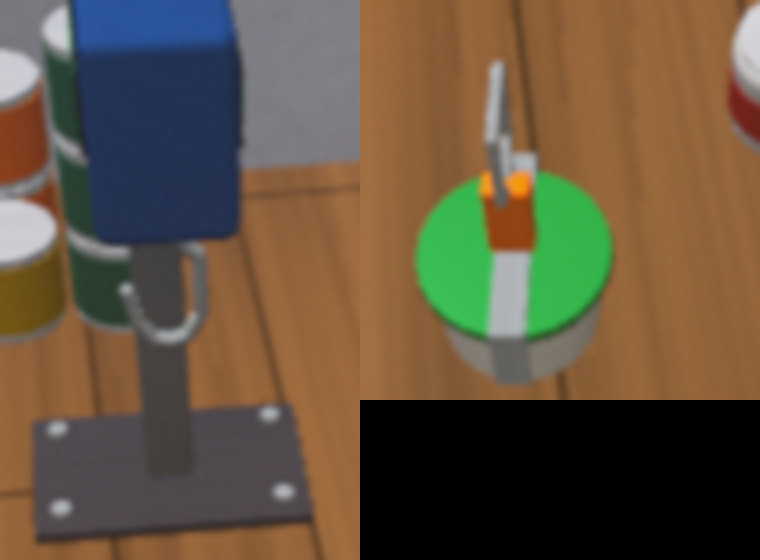

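View pics/b.png

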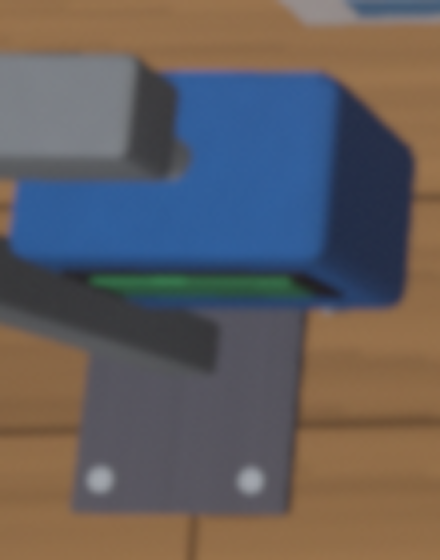

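The crops show the hook in side view: bottom at about (287.5,84), tip at (276.7,72.5), shank at (295,72). The head's lower front edge runs (268.7,60) to (304.5,59). The top crop gives the head's lower corners, (195,206) and (197.5,169). The pail's strap runs nearly along y.

Run:
```python
from h import *
t=shot("top");s=shot("side");r=lambda a:np.round(a,4)
for p in((268.7,60),(304.5,59)): print("side head",r(plane(s,*p,.33)))
for p in((195,206.2),(197.5,168.7)): print("top head",r(plane(t,*p,.33)))
for p in((254.5,133.8),(323,129.5)): print("plate side",r(plane(s,*p,.0)))
for p in((113.5,258),(167,258)): print("plate top",r(plane(t,*p,.012)))
for p,z in(((287.5,83.5),.243),((276.7,72.5),.278),((295,72),.278)): print("hook",r(plane(s,*p,z)))
E=np.array(s["extrinsics"]);print("side d",E[:3,2])
# green hull / strap
for c,n in((t,"top"),(s,"side")):
    hsv=cv2.cvtColor(c["color"],cv2.COLOR_RGB2HSV)
    m=cv2.inRange(hsv,(50,120,60),(75,255,255));
    z=np.zeros_like(m);b=(300,205,370,270) if n=="top" else (245,215,315,275)
    z[b[1]:b[3],b[0]:b[2]]=m[b[1]:b[3],b[0]:b[2]]
    P=cv2.convexHull(np.argwhere(z)[:,::-1].astype(np.int32)).reshape(-1,2).astype(float)
    W=np.array([plane(c,u,v,.064)[:2] for u,v in P],np.float32)
    print(n,cv2.minEnclosingCircle(W),r((W.max(0)+W.min(0))/2),)
    # strap ends by grey mask
    g=cv2.inRange(hsv,(0,0,110),(179,60,255));z[:]=0;z[b[1]:b[3],b[0]-5:b[2]]=g[b[1]:b[3],b[0]-5:b[2]]
    n_,l,st,ce=cv2.connectedComponentsWithStats(z)
    for i in range(1,n_):
        if st[i,4]>15: print("grey",ce[i].round(1),st[i].tolist(),r(plane(c,*ce[i],.074)))
    o=cv2.inRange(hsv,(5,180,150),(18,255,255));z[:]=0;z[b[1]:b[3],b[0]:b[2]]=o[b[1]:b[3],b[0]:b[2]]
    y,x=np.nonzero(z);print("orange",x.mean(),y.mean(),len(x),r(plane(c,x.mean(),y.mean(),.127)))
```

```text
side head [0.5598 0.1469 0.33  ]
side head [0.6276 0.1404 0.33  ]
top head [0.5609 0.1424 0.33  ]
top head [0.624 0.141 0.33 ]
plate side [0.5024 0.3172 0.    ]
plate side [0.699  0.3068 0.    ]
plate top [0.5019 0.4351 0.012 ]
plate top [0.4988 0.3071 0.012 ]
hook [0.5962 0.1927 0.243 ]
hook [0.5745 0.1836 0.278 ]
hook [0.6122 0.1798 0.278 ]
side d [ 0.0920387   0.61539042 -0.78283045]
top ((0.5361495018005371, -0.09161610901355743), 0.04917726293206215) [ 0.536 -0.092]
grey [333.7 234.3] [309, 227, 50, 17, 452] [ 0.5394 -0.092   0.074 ]
orange 332.75 238.75 4 [ 0.5238 -0.0874  0.127 ]
side ((0.5369689464569092, -0.09353459626436234), 0.051113203167915344) [ 0.5372 -0.0951]
grey [277.8 219.2] [271, 215, 13, 10, 67] [ 0.5418 -0.0418  0.074 ]
grey [276.9 253.6] [272, 243, 10, 22, 190] [ 0.5325 -0.1246  0.074 ]
grey [289.4 266.8] [282, 258, 17, 16, 118] [ 0.554  -0.1571  0.074 ]
grey [268.1 267.7] [262, 262, 12, 12, 63] [ 0.5131 -0.1529  0.074 ]
orange 277.0217391304348 226.5 46 [ 0.5392 -0.0963  0.127 ]
```

```bash
cat >> h.py <<'E'
from scipy.spatial.transform import Rotation as Ro
def pose():
    o=telemetry.get_obs();return o,np.array(o["ee_pos"]),Ro.from_euler("xyz",o["tcp_rot"],degrees=True)
def goal(lean,yaw): # tool leaning, wrist to -x
    return Ro.from_euler("z",yaw,degrees=True)*Ro.from_matrix(np.array([[-1,0,0],[0,1,0],[0,0,-1.]]).T)*Ro.from_euler("y",-lean,degrees=True)
def delta(tcp=None,R=None,grasp=None,back=0):
    o,p,r=pose()
    if grasp is not None: tcp=np.array(grasp)+R.as_matrix()[:,2]*(.019-back)
    if R is not None: print("turn(tool)",(r.inv()*R).as_rotvec(degrees=True).round(2))
    if tcp is not None: print("tcp target",np.round(tcp,4),"shift tool now",r.inv().apply(np.array(tcp)-p).round(4),"shift in goal axes",(R.inv().apply(np.array(tcp)-p).round(4) if R is not None else ""))
    print("t",round(o["time"],2),"p",p.round(4),"rot",np.round(o["tcp_rot"],1),"F",np.round(o["wrist_force"],2),"grip",round(o["grasp_force"],1),round(o["opening"],4),"q",np.round(o["q"],0))
E
python3 -c "
from h import *
print(goal(45,0).as_matrix().round(2))
delta([.40,-.09,.28]); delta(R=Ro.from_euler('z',-6,degrees=True)*goal(0,0))"
```

```text
[[-0.71  0.    0.71]
 [ 0.    1.    0.  ]
 [-0.71  0.   -0.71]]
tcp target [ 0.4  -0.09  0.28] shift tool now [-0.4049 -0.4857 -0.0487] shift in goal axes 
t 0.3 p [0.2034 0.511  0.2311] rot [-180.    -0.   158.3] F [-0.57  0.04  0.17] grip 0.0 0.0853 q [68.  5. 10. 95.  0. 90.]
turn(tool) [ -0.02  -0.   -15.7 ]
t 0.3 p [0.2034 0.511  0.2311] rot [-180.    -0.   158.3] F [-0.57  0.04  0.17] grip 0.0 0.0853 q [68.  5. 10. 95.  0. 90.]
```

```bash
python3 -m handwheel '[{"tx":-0.0405,"ty":-0.0485,"tz":-0.007},{"tx":-0.0405,"ty":-0.0485,"tz":-0.007},{"tx":-0.0405,"ty":-0.0485,"tz":-0.007},{"tx":-0.0405,"ty":-0.0485,"tz":-0.007},{"tx":-0.0405,"ty":-0.0485,"tz":-0.007},{"tx":-0.0405,"ty":-0.0485,"tz":-0.007},{"tx":-0.0405,"ty":-0.0485,"tz":-0.007},{"tx":-0.0405,"ty":-0.0485},{"tx":-0.0405,"ty":-0.0485},{"tx":-0.0405,"ty":-0.0485}]' | tail -5
python3 -c "
from h import *
R=goal(45,-6);delta(R=R,grasp=[.535,-.093,.102],back=.09)"
```

```text
turn(tool) [ -6.19 -44.72 -14.88]
tcp target [ 0.4851 -0.0878  0.1522] shift tool now [-0.4831 -0.4521  0.079 ] shift in goal axes [-0.1866 -0.566   0.2981]
t 0.3 p [0.2034 0.511  0.2311] rot [-180.    -0.   158.3] F [-0.57  0.04  0.17] grip 0.0 0.0853 q [68.  5. 10. 95.  0. 90.]$[0]: bad value
```

```bash
python3 -m handwheel '[{"tx":-0.0405,"ty":-0.0485,"tz":-0.007,"ax":0,"ay":0,"az":0,"jaw":1},{"tx":-0.0405,"ty":-0.0485,"tz":-0.007,"ax":0,"ay":0,"az":0,"jaw":1},{"tx":-0.0405,"ty":-0.0485,"tz":-0.007,"ax":0,"ay":0,"az":0,"jaw":1},{"tx":-0.0405,"ty":-0.0485,"tz":-0.007,"ax":0,"ay":0,"az":0,"jaw":1},{"tx":-0.0405,"ty":-0.0485,"tz":-0.007,"ax":0,"ay":0,"az":0,"jaw":1},{"tx":-0.0405,"ty":-0.0485,"tz":-0.007,"ax":0,"ay":0,"az":0,"jaw":1},{"tx":-0.0405,"ty":-0.0485,"tz":-0.007,"ax":0,"ay":0,"az":0,"jaw":1},{"tx":-0.0405,"ty":-0.0485,"tz":0,"ax":0,"ay":0,"az":0,"jaw":1},{"tx":-0.0405,"ty":-0.0485,"tz":0,"ax":0,"ay":0,"az":0,"jaw":1},{"tx":-0.0405,"ty":-0.0485,"tz":0,"ax":0,"ay":0,"az":0,"jaw":1}]'
python3 -c "
from h import *
R=goal(45,-6);delta(R=R,grasp=[.535,-.093,.102],back=.09)"
```

```text
time: 1.55
ee_pos: [0.3975, -0.0826, 0.2797]
tcp_rot: [180.0, 0.1, 158.3]
wrist_force: [1.9, 0.7, 1.0]
opening: 0.0857
grasp_force: 0.0
turn(tool) [ -6.16 -44.65 -14.91]
tcp target [ 0.4851 -0.0878  0.1522] shift tool now [-0.0831  0.0276  0.1276] shift in goal axes [0.0282 0.004  0.1521]
t 1.55 p [ 0.3975 -0.0826  0.2797] rot [1.800e+02 1.000e-01 1.583e+02] F [1.93 0.69 1.  ] grip 0.0 0.0857 q [-12. -13.  -1. 102.   0.  10.]
```

```bash
python3 -m handwheel '[{"tx":0,"ty":0,"tz":0,"ax":-1.24,"ay":-8.94,"az":-2.98,"jaw":1},{"tx":0,"ty":0,"tz":0,"ax":-1.24,"ay":-8.94,"az":-2.98,"jaw":1},{"tx":0,"ty":0,"tz":0,"ax":-1.24,"ay":-8.94,"az":-2.98,"jaw":1},{"tx":0,"ty":0,"tz":0,"ax":-1.24,"ay":-8.94,"az":-2.98,"jaw":1},{"tx":0,"ty":0,"tz":0,"ax":-1.24,"ay":-8.94,"az":-2.98,"jaw":1},{"tx":0.006,"ty":0.001,"tz":0.03,"ax":0,"ay":0,"az":0,"jaw":1},{"tx":0.006,"ty":0.001,"tz":0.03,"ax":0,"ay":0,"az":0,"jaw":1},{"tx":0.006,"ty":0.001,"tz":0.03,"ax":0,"ay":0,"az":0,"jaw":1},{"tx":0.006,"ty":0.001,"tz":0.03,"ax":0,"ay":0,"az":0,"jaw":1},{"tx":0.006,"ty":0,"tz":0.03,"ax":0,"ay":0,"az":0,"jaw":1}]' >/dev/null
python3 -c "
from h import *
R=goal(45,-6);delta(R=R,grasp=[.535,-.093,.102],back=0)
t=shot('top');s=shot('side')
cv2.imwrite('pics/c.png',np.hstack([cv2.resize(t['color'][170:290,270:400,::-1],None,fx=3,fy=3),cv2.resize(s['color'][170:290,210:340,::-1],None,fx=3,fy=3)]))"
```

```text
turn(tool) [ 0.74 -3.26 -0.02]
tcp target [ 0.5484 -0.0944  0.0886] shift tool now [0.0317 0.0069 0.0744] shift in goal axes [0.0359 0.0079 0.0724]
t 2.8 p [ 0.5219 -0.0995  0.1651] rot [179.3  41.7 174. ] F [ 0.57 -0.04  0.  ] grip 0.0 0.0852 q [-14. -40. -44.  45.   6.  -6.]
```

View pics/c.png

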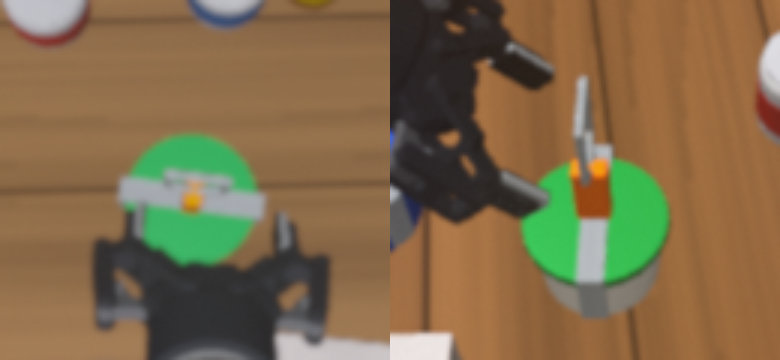

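The view shows the fingers either side of the eye, with the mid-line (top crop column 211) about 8 mm to -y of the eye (column 197). That agrees with the computed shift.

```bash
python3 -m handwheel '[{"tx":0,"ty":0,"tz":0,"ax":0.7,"ay":-3.2,"az":0,"jaw":1},{"tx":0.012,"ty":0.004,"tz":0,"ax":0,"ay":0,"az":0,"jaw":1},{"tx":0.012,"ty":0.004,"tz":0,"ax":0,"ay":0,"az":0,"jaw":1},{"tx":0.012,"ty":0,"tz":0,"ax":0,"ay":0,"az":0,"jaw":1},{"tx":0,"ty":0,"tz":0.015,"ax":0,"ay":0,"az":0,"jaw":1},{"tx":0,"ty":0,"tz":0.015,"ax":0,"ay":0,"az":0,"jaw":1},{"tx":0,"ty":0,"tz":0.015,"ax":0,"ay":0,"az":0,"jaw":1},{"tx":0,"ty":0,"tz":0.015,"ax":0,"ay":0,"az":0,"jaw":1},{"tx":0,"ty":0,"tz":0.0,"ax":0,"ay":0,"az":0,"jaw":1},{"tx":0,"ty":0,"tz":0,"ax":0,"ay":0,"az":0,"jaw":1}]' >/dev/null
python3 -c "
from h import *
R=goal(45,-6);delta(R=R,grasp=[.535,-.093,.102],back=0)
t=shot('top');s=shot('side')
cv2.imwrite('pics/d.png',np.hstack([cv2.resize(t['color'][170:290,270:400,::-1],None,fx=3,fy=3),cv2.resize(s['color'][170:290,210:340,::-1],None,fx=3,fy=3)]))"
```

```text
turn(tool) [ 0.05 -0.16 -0.03]
tcp target [ 0.5484 -0.0944  0.0886] shift tool now [0.0014 0.0002 0.0124] shift in goal axes [0.0014 0.0002 0.0124]
t 4.15 p [ 0.5407 -0.0938  0.0983] rot [179.9  44.8 174. ] F [-0.57  0.01  1.24] grip 0.0 0.0855 q [-12. -39. -52.  32.   4.  -4.]
```

View pics/d.png

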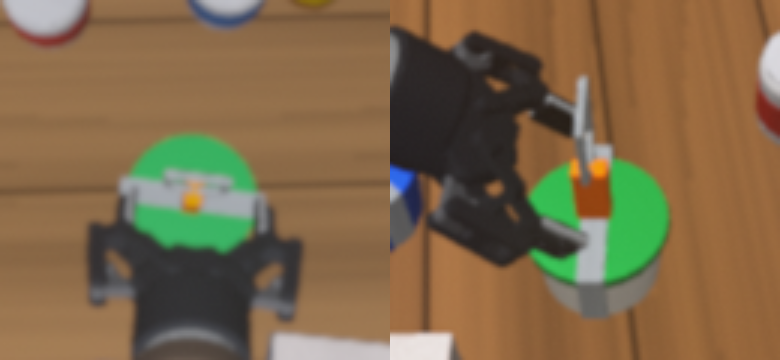

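The fingers are centred around the orange grip and clear of the eye. I'll finish the last 12 mm and close.

```bash
python3 -m handwheel '[{"tx":0,"ty":0,"tz":0.006,"ax":0,"ay":0,"az":0,"jaw":1},{"tx":0.001,"ty":0,"tz":0.005,"ax":0,"ay":0,"az":0,"jaw":1},{"tx":0,"ty":0,"tz":0,"ax":0,"ay":0,"az":0,"jaw":-1},{"tx":0,"ty":0,"tz":0,"ax":0,"ay":0,"az":0,"jaw":-1},{"tx":0,"ty":0,"tz":0,"ax":0,"ay":0,"az":0,"jaw":-1},{"tx":0,"ty":0,"tz":0,"ax":0,"ay":0,"az":0,"jaw":-1},{"tx":0,"ty":0,"tz":0,"ax":0,"ay":0,"az":0,"jaw":-1},{"tx":0,"ty":0,"tz":0,"ax":0,"ay":0,"az":0,"jaw":-1},{"tx":0,"ty":0,"tz":0,"ax":0,"ay":0,"az":0,"jaw":-1},{"tx":0,"ty":0,"tz":0,"ax":0,"ay":0,"az":0,"jaw":-1}]' 60
python3 -c "
from h import *
R=goal(45,-3)
delta(R=R,grasp=[.535,-.093,.102])
g=np.array([.595,.197,.16])
delta(R=R,grasp=g+[-.07,0,.045])"
```

```text
time: 5.5
ee_pos: [0.5479, -0.0945, 0.0895]
tcp_rot: [179.9, 44.8, 174.0]
wrist_force: [-3.4, 2.1, 1.9]
opening: 0.0134
grasp_force: 60.1
turn(tool) [-2.06 -0.16 -2.15]
tcp target [ 0.5484 -0.0937  0.0886] shift tool now [0.0003 0.0008 0.001 ] shift in goal axes [0.0003 0.0008 0.001 ]
t 5.5 p [ 0.5479 -0.0945  0.0895] rot [179.9  44.8 174. ] F [-3.45  2.09  1.86] grip 60.1 0.0134 q [-12. -38. -53.  30.   4.  -4.]
turn(tool) [-2.06 -0.16 -2.15]
tcp target [0.5384 0.1963 0.1916] shift tool now [-0.0436  0.2883 -0.1002] shift in goal axes [-0.0547  0.2899 -0.0896]
t 5.5 p [ 0.5479 -0.0945  0.0895] rot [179.9  44.8 174. ] F [-3.45  2.09  1.86] grip 60.1 0.0134 q [-12. -38. -53.  30.   4.  -4.]
```

```bash
python3 -m handwheel '[{"tx":-0.004,"ty":0,"tz":-0.004,"ax":0,"ay":0,"az":0,"jaw":-1},{"tx":-0.008,"ty":0,"tz":-0.008,"ax":0,"ay":0,"az":0,"jaw":-1},{"tx":-0.01,"ty":0,"tz":-0.01,"ax":0,"ay":0,"az":0,"jaw":-1},{"tx":-0.01,"ty":0,"tz":-0.01,"ax":0,"ay":0,"az":0,"jaw":-1},{"tx":-0.01,"ty":0,"tz":-0.01,"ax":0,"ay":0,"az":0,"jaw":-1},{"tx":-0.01,"ty":0,"tz":-0.01,"ax":0,"ay":0,"az":0,"jaw":-1},{"tx":-0.01,"ty":0,"tz":-0.01,"ax":0,"ay":0,"az":0,"jaw":-1},{"tx":-0.008,"ty":0,"tz":-0.008,"ax":0,"ay":0,"az":0,"jaw":-1},{"tx":-0.004,"ty":0,"tz":-0.004,"ax":0,"ay":0,"az":0,"jaw":-1},{"tx":0,"ty":0,"tz":0,"ax":-2,"ay":0,"az":-2,"jaw":-1}]' 60
python3 -c "
from h import *
R=goal(45,-3)
g=np.array([.595,.197,.16])
delta(R=R,grasp=g+[-.07,0,.045])"
```

```text
time: 6.75
ee_pos: [0.5483, -0.0942, 0.1947]
tcp_rot: [179.9, 44.9, 176.9]
wrist_force: [0.8, 0.1, -4.9]
opening: 0.0131
grasp_force: 59.1
turn(tool) [ 0.   -0.13 -0.08]
tcp target [0.5384 0.1963 0.1916] shift tool now [ 0.0204  0.2895 -0.0155] shift in goal axes [ 0.0199  0.2896 -0.0156]
t 6.75 p [ 0.5483 -0.0942  0.1947] rot [179.9  44.9 176.9] F [ 0.78  0.1  -4.88] grip 59.1 0.0131 q [-14. -39. -41.  43.   7.  -7.]
```

```bash
python3 -m handwheel '[{"tx":0.0035,"ty":0.015,"tz":-0.0035,"ax":0,"ay":0,"az":0,"jaw":-1},{"tx":0.0035,"ty":0.03,"tz":-0.0035,"ax":0,"ay":0,"az":0,"jaw":-1},{"tx":0.0035,"ty":0.036,"tz":-0.0035,"ax":0,"ay":0,"az":0,"jaw":-1},{"tx":0.0035,"ty":0.04,"tz":-0.0035,"ax":0,"ay":0,"az":0,"jaw":-1},{"tx":0,"ty":0.04,"tz":0,"ax":0,"ay":0,"az":0,"jaw":-1},{"tx":0,"ty":0.04,"tz":0,"ax":0,"ay":0,"az":0,"jaw":-1},{"tx":0,"ty":0.038,"tz":0,"ax":0,"ay":0,"az":0,"jaw":-1},{"tx":0,"ty":0.032,"tz":0,"ax":0,"ay":0,"az":0,"jaw":-1},{"tx":0,"ty":0.018,"tz":0,"ax":0,"ay":0,"az":0,"jaw":-1},{"tx":0,"ty":0,"tz":0,"ax":0,"ay":0,"az":0,"jaw":-1}]' 60
python3 -c "
from h import *
R=goal(45,-3)
g=np.array([.595,.197,.16])
delta(R=R,grasp=g+[0,0,.045])
s=shot('side')
cv2.imwrite('pics/e.png',cv2.resize(s['color'][0:160,210:370,::-1],None,fx=3.7,fy=3.7,interpolation=cv2.INTER_CUBIC))"
```

```text
time: 8.0
ee_pos: [0.5441, 0.1963, 0.1938]
tcp_rot: [179.9, 44.8, 176.9]
wrist_force: [0.0, 1.1, -4.6]
opening: 0.0132
grasp_force: 59.4
turn(tool) [ 0.01 -0.23 -0.04]
tcp target [0.6084 0.1963 0.1916] shift tool now [-0.0441  0.0034  0.0468] shift in goal axes [-0.0439  0.0034  0.047 ]
t 8.0 p [0.5441 0.1963 0.1938] rot [179.9  44.8 176.9] F [ 0.02  1.05 -4.6 ] grip 59.4 0.0132 q [ 31. -30. -36.  45. -23.  26.]
```

View pics/e.png

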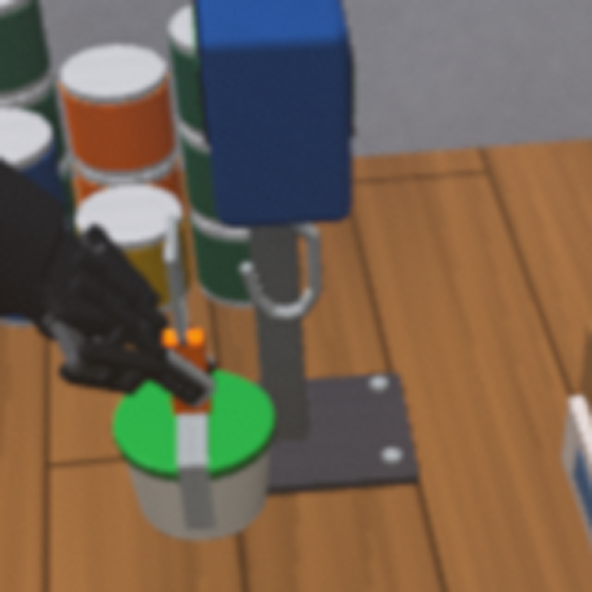

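The pail hangs upright in the grip. Its eye bar is near crop (174,232) and the hook tip at (247,268), to its right.

```bash
python3 -c "
from h import *
o,p,r=pose();g=p-.019*r.as_matrix()[:,2];print('grasp',g.round(4))
s=shot('side')
for d in(-.02,0,.02): print('bar exp',((proj(s,g+[.002,d,.088])-[210,0])*3.7).round(1))
for n,q in dict(tip=(-.021,0,.028),bottom=(-.002,0,-.007),shank=(.017,0,.028)).items(): print(n,((proj(s,np.array([.595,.197,.25])+q)-[210,0])*3.7).round(1))
"
```

```text
grasp [0.5307 0.1961 0.2073]
bar exp [169.1 254.4]
bar exp [167.2 234. ]
bar exp [165.3 214.3]
tip [243.8 254.8]
bottom [280.6 305.2]
shank [310.5 249.3]
```

```bash
python3 -m handwheel '[{"tx":-0.003,"ty":0,"tz":0.003,"ax":0,"ay":0,"az":0,"jaw":-1},{"tx":-0.006,"ty":0,"tz":0.006,"ax":0,"ay":0,"az":0,"jaw":-1},{"tx":-0.006,"ty":0,"tz":0.006,"ax":0,"ay":0,"az":0,"jaw":-1},{"tx":-0.006,"ty":0,"tz":0.006,"ax":0,"ay":0,"az":0,"jaw":-1},{"tx":-0.006,"ty":0,"tz":0.006,"ax":0,"ay":0,"az":0,"jaw":-1},{"tx":-0.006,"ty":0,"tz":0.006,"ax":0,"ay":0,"az":0,"jaw":-1},{"tx":-0.006,"ty":0,"tz":0.006,"ax":0,"ay":0,"az":0,"jaw":-1},{"tx":-0.004,"ty":0,"tz":0.004,"ax":0,"ay":0,"az":0,"jaw":-1},{"tx":0,"ty":0,"tz":0,"ax":0,"ay":0,"az":0,"jaw":-1},{"tx":0,"ty":0,"tz":0,"ax":0,"ay":0,"az":0,"jaw":-1}]' 60
python3 -c "
from h import *
delta()
s=shot('side')
cv2.imwrite('pics/f.png',cv2.resize(s['color'][30:130,240:340,::-1],None,fx=5.5,fy=5.5,interpolation=cv2.INTER_CUBIC))"
```

```text
time: 9.35
ee_pos: [0.6049, 0.1917, 0.1942]
tcp_rot: [179.9, 44.8, 176.8]
wrist_force: [-0.4, -0.7, -3.8]
opening: 0.013
grasp_force: 59.4
t 9.35 p [0.6049 0.1917 0.1942] rot [179.9  44.8 176.8] F [-0.39 -0.69 -3.82] grip 59.4 0.013 q [ 27. -22. -31.  40. -20.  22.]
```

View pics/f.png

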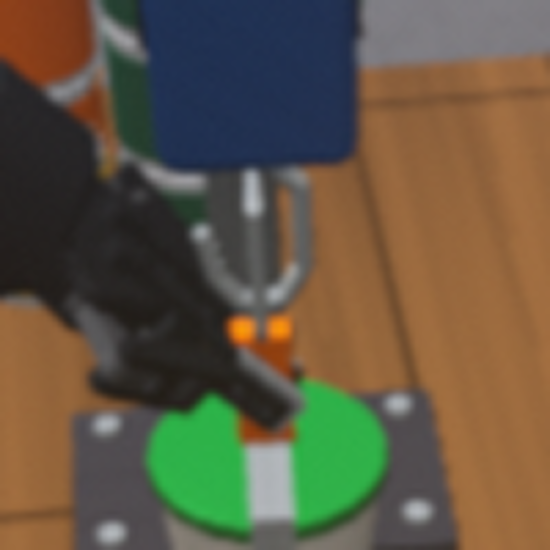

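The bar (crop column 252) sits midway between hook point (203) and shank (303). I'll lower it.

```bash
python3 -m handwheel '[{"tx":0.002,"ty":0,"tz":0.002,"ax":0,"ay":0,"az":0,"jaw":-1},{"tx":0.0035,"ty":0,"tz":0.0035,"ax":0,"ay":0,"az":0,"jaw":-1},{"tx":0.0035,"ty":0,"tz":0.0035,"ax":0,"ay":0,"az":0,"jaw":-1},{"tx":0.0035,"ty":0,"tz":0.0035,"ax":0,"ay":0,"az":0,"jaw":-1},{"tx":0.0035,"ty":0,"tz":0.0035,"ax":0,"ay":0,"az":0,"jaw":-1},{"tx":0.0035,"ty":0,"tz":0.0035,"ax":0,"ay":0,"az":0,"jaw":-1},{"tx":0.0035,"ty":0,"tz":0.0035,"ax":0,"ay":0,"az":0,"jaw":-1},{"tx":0.0035,"ty":0,"tz":0.0035,"ax":0,"ay":0,"az":0,"jaw":-1},{"tx":0.0035,"ty":0,"tz":0.0035,"ax":0,"ay":0,"az":0,"jaw":-1},{"tx":0,"ty":0,"tz":0,"ax":0,"ay":0,"az":0,"jaw":-1}]' 60
python3 -m handwheel '[{"tx":0.0014,"ty":0,"tz":0.0014,"ax":0,"ay":0,"az":0,"jaw":-1},{"tx":0.0014,"ty":0,"tz":0.0014,"ax":0,"ay":0,"az":0,"jaw":-1},{"tx":0.0014,"ty":0,"tz":0.0014,"ax":0,"ay":0,"az":0,"jaw":-1},{"tx":0.0014,"ty":0,"tz":0.0014,"ax":0,"ay":0,"az":0,"jaw":-1},{"tx":0.0014,"ty":0,"tz":0.0014,"ax":0,"ay":0,"az":0,"jaw":-1},{"tx":0.0014,"ty":0,"tz":0.0014,"ax":0,"ay":0,"az":0,"jaw":-1},{"tx":0.0014,"ty":0,"tz":0.0014,"ax":0,"ay":0,"az":0,"jaw":-1},{"tx":0,"ty":0,"tz":0,"ax":0,"ay":0,"az":0,"jaw":-1},{"tx":0,"ty":0,"tz":0,"ax":0,"ay":0,"az":0,"jaw":-1},{"tx":0,"ty":0,"tz":0,"ax":0,"ay":0,"az":0,"jaw":-1}]' 60
```

```text
time: 10.65
ee_pos: [0.6047, 0.1916, 0.1511]
tcp_rot: [179.9, 44.8, 176.8]
wrist_force: [0.2, 0.6, -4.6]
opening: 0.0136
grasp_force: 59.4
time: 11.9
ee_pos: [0.605, 0.1918, 0.1383]
tcp_rot: [179.9, 44.9, 176.8]
wrist_force: [0.8, 0.3, -2.9]
opening: 0.0129
grasp_force: 59.7
```

```bash
python3 -m handwheel '[{"tx":0.0014,"ty":0,"tz":0.0014,"ax":0,"ay":0,"az":0,"jaw":-1},{"tx":0.0014,"ty":0,"tz":0.0014,"ax":0,"ay":0,"az":0,"jaw":-1},{"tx":0.0014,"ty":0,"tz":0.0014,"ax":0,"ay":0,"az":0,"jaw":-1},{"tx":0.0014,"ty":0,"tz":0.0014,"ax":0,"ay":0,"az":0,"jaw":-1},{"tx":0.0014,"ty":0,"tz":0.0014,"ax":0,"ay":0,"az":0,"jaw":-1},{"tx":0.0014,"ty":0,"tz":0.0014,"ax":0,"ay":0,"az":0,"jaw":-1},{"tx":0,"ty":0,"tz":0,"ax":0,"ay":0,"az":0,"jaw":-1},{"tx":0,"ty":0,"tz":0,"ax":0,"ay":0,"az":0,"jaw":-1},{"tx":0,"ty":0,"tz":0,"ax":0,"ay":0,"az":0,"jaw":-1},{"tx":0,"ty":0,"tz":0,"ax":0,"ay":0,"az":0,"jaw":-1}]' 60
python3 -c "
from h import *
delta()
s=shot('side')
cv2.imwrite('pics/g.png',cv2.resize(s['color'][30:130,240:340,::-1],None,fx=5.5,fy=5.5,interpolation=cv2.INTER_CUBIC))"
```

```text
time: 13.15
ee_pos: [0.6049, 0.1918, 0.1263]
tcp_rot: [179.9, 44.9, 176.8]
wrist_force: [0.9, -0.2, 0.1]
opening: 0.0135
grasp_force: 59.9
t 13.15 p [0.6049 0.1918 0.1263] rot [179.9  44.9 176.8] F [ 0.9  -0.23  0.13] grip 59.9 0.0135 q [ 27. -21. -38.  32. -20.  22.]
```

View pics/g.png

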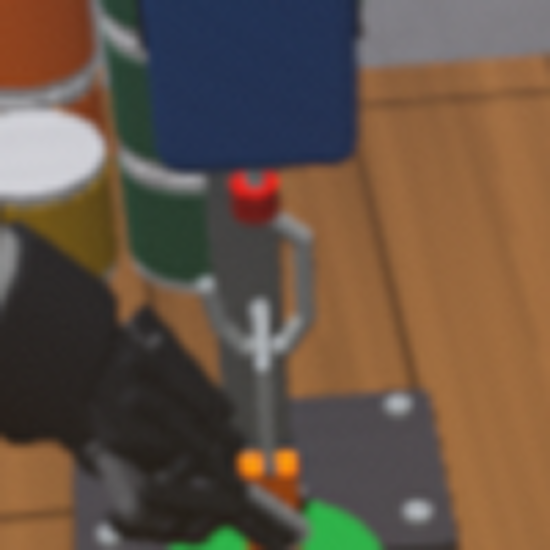

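The eye bar rests in the hook, which is dipped, and the wrist load is about 0. I'll open and back out along the tool axis.

```bash
python3 -m handwheel '[{"tx":0,"ty":0,"tz":0,"ax":0,"ay":0,"az":0,"jaw":-0.6},{"tx":0,"ty":0,"tz":0,"ax":0,"ay":0,"az":0,"jaw":-0.3},{"tx":0,"ty":0,"tz":0,"ax":0,"ay":0,"az":0,"jaw":0},{"tx":0,"ty":0,"tz":0,"ax":0,"ay":0,"az":0,"jaw":0.5},{"tx":0,"ty":0,"tz":0,"ax":0,"ay":0,"az":0,"jaw":0.9},{"tx":0,"ty":0,"tz":0,"ax":0,"ay":0,"az":0,"jaw":0.9},{"tx":0,"ty":0,"tz":-0.01,"ax":0,"ay":0,"az":0,"jaw":0.9},{"tx":0,"ty":0,"tz":-0.02,"ax":0,"ay":0,"az":0,"jaw":0.9},{"tx":0,"ty":0,"tz":-0.02,"ax":0,"ay":0,"az":0,"jaw":0.9},{"tx":0,"ty":0,"tz":-0.02,"ax":0,"ay":0,"az":0,"jaw":0.9}]'
python3 -c "
from h import *
delta()
s=shot('side')
cv2.imwrite('pics/h.png',cv2.resize(s['color'][20:140,220:340,::-1],None,fx=4.5,fy=4.5,interpolation=cv2.INTER_CUBIC))"
```

```text
time: 14.45
ee_pos: [0.5549, 0.1944, 0.1769]
tcp_rot: [179.9, 44.9, 176.8]
wrist_force: [-0.1, -0.2, 1.2]
opening: 0.0812
grasp_force: 0.0
t 14.45 p [0.5549 0.1944 0.1769] rot [179.9  44.9 176.8] F [-0.08 -0.16  1.16] grip 0.0 0.0812 q [ 30. -29. -37.  42. -23.  25.]
```

View pics/h.png

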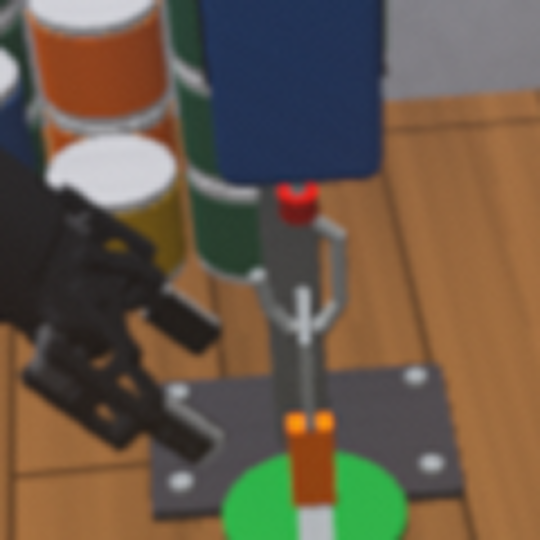

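The pail is let go and hangs upright by its eye on the hook. Next I retreat and swing towards the printer.

```bash
python3 -m handwheel '[{"tx":0,"ty":0,"tz":-0.03,"ax":0,"ay":0,"az":0,"jaw":-1},{"tx":0,"ty":0,"tz":-0.03,"ax":0,"ay":0,"az":0,"jaw":-1},{"tx":0,"ty":0,"tz":-0.03,"ax":0,"ay":0,"az":0,"jaw":-1},{"tx":0,"ty":-0.05,"tz":0,"ax":0,"ay":0,"az":0,"jaw":-1},{"tx":0,"ty":-0.05,"tz":0,"ax":0,"ay":0,"az":0,"jaw":-1},{"tx":0,"ty":-0.05,"tz":0,"ax":0,"ay":0,"az":0,"jaw":-1},{"tx":0,"ty":-0.05,"tz":0,"ax":0,"ay":0,"az":0,"jaw":-1},{"tx":0,"ty":-0.05,"tz":0,"ax":0,"ay":0,"az":0,"jaw":-1},{"tx":0,"ty":-0.05,"tz":0,"ax":0,"ay":0,"az":0,"jaw":-1},{"tx":0,"ty":-0.05,"tz":0,"ax":0,"ay":0,"az":0,"jaw":-1}]'
python3 -c "
from h import *
delta(R=goal(0,-3),tcp=[.533,-.321,.15])"
```

```text
time: 15.75
ee_pos: [0.4834, -0.1522, 0.2426]
tcp_rot: [-179.9, 44.3, 176.8]
wrist_force: [0.3, 0.8, -0.7]
opening: 0.0001
grasp_force: 0.0
turn(tool) [-0.15 44.32 -0.22]
tcp target [ 0.533 -0.321  0.15 ] shift tool now [ 0.0225 -0.1657  0.1076] shift in goal axes [-0.0584 -0.166   0.0926]
t 15.75 p [ 0.4834 -0.1522  0.2426] rot [-179.9   44.3  176.8] F [ 0.25  0.81 -0.75] grip 0.0 0.0001 q [-26. -44. -38.  54.  16. -17.]
```

```bash
python3 -m handwheel '[{"tx":0,"ty":-0.02,"tz":0,"ax":0,"ay":8.9,"az":0,"jaw":-1},{"tx":0,"ty":-0.02,"tz":0,"ax":0,"ay":8.9,"az":0,"jaw":-1},{"tx":0,"ty":-0.02,"tz":0,"ax":0,"ay":8.9,"az":0,"jaw":-1},{"tx":0,"ty":-0.02,"tz":0,"ax":0,"ay":8.9,"az":0,"jaw":-1},{"tx":0,"ty":-0.02,"tz":0,"ax":0,"ay":8.7,"az":0,"jaw":-1},{"tx":-0.02,"ty":-0.022,"tz":0.02,"ax":0,"ay":0,"az":0,"jaw":-1},{"tx":-0.02,"ty":-0.022,"tz":0.02,"ax":0,"ay":0,"az":0,"jaw":-1},{"tx":-0.018,"ty":-0.022,"tz":0.02,"ax":0,"ay":0,"az":0,"jaw":-1},{"tx":0,"ty":0,"tz":0.02,"ax":0,"ay":0,"az":0,"jaw":-1},{"tx":0,"ty":0,"tz":0,"ax":0,"ay":0,"az":0,"jaw":-1}]'
python3 -c "
from h import *
delta(R=goal(0,-3),tcp=[.533,-.321,.077])
s=shot('side')
cv2.imwrite('pics/i.png',s['color'][:,:,::-1])"
```

```text
time: 17.0
ee_pos: [0.5317, -0.3192, 0.1599]
tcp_rot: [179.9, -0.3, 176.8]
wrist_force: [0.6, 0.4, -0.2]
opening: 0.0002
grasp_force: 0.0
turn(tool) [ 0.07 -0.26 -0.24]
tcp target [ 0.533 -0.321  0.077] shift tool now [-0.0017 -0.0019  0.0829] shift in goal axes [-0.0014 -0.0018  0.0829]
t 17.0 p [ 0.5317 -0.3192  0.1599] rot [179.9  -0.3 176.8] F [ 0.63  0.41 -0.2 ] grip 0.0 0.0002 q [-31.  14.  13.  89.  -0. -28.]
```

View pics/i.png

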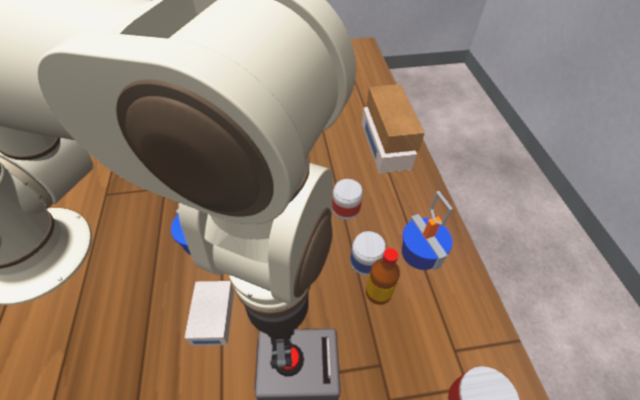

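The fingertips are right above the button at (288,357). I'll descend to just above it and wait, then press.

```bash
python3 -m handwheel '[{"tx":0,"ty":0,"tz":0,"ax":0,"ay":0,"az":0,"jaw":-1},{"tx":0,"ty":0,"tz":0,"ax":0,"ay":0,"az":0,"jaw":-1},{"tx":0,"ty":0,"tz":0.02,"ax":0,"ay":0,"az":0,"jaw":-1},{"tx":0,"ty":0,"tz":0.02,"ax":0,"ay":0,"az":0,"jaw":-1},{"tx":0,"ty":0,"tz":0.02,"ax":0,"ay":0,"az":0,"jaw":-1},{"tx":0,"ty":0,"tz":0.01,"ax":0,"ay":0,"az":0,"jaw":-1},{"tx":0,"ty":0,"tz":0,"ax":0,"ay":0,"az":0,"jaw":-1},{"tx":0,"ty":0,"tz":0,"ax":0,"ay":0,"az":0,"jaw":-1},{"tx":0,"ty":0,"tz":0,"ax":0,"ay":0,"az":0,"jaw":-1},{"tx":0,"ty":0,"tz":0,"ax":0,"ay":0,"az":0,"jaw":-1}]'
python3 -m handwheel '[{"tx":0,"ty":0,"tz":0.004,"ax":0,"ay":0,"az":0,"jaw":-1},{"tx":0,"ty":0,"tz":0.004,"ax":0,"ay":0,"az":0,"jaw":-1},{"tx":0,"ty":0,"tz":0.004,"ax":0,"ay":0,"az":0,"jaw":-1},{"tx":0,"ty":0,"tz":0.003,"ax":0,"ay":0,"az":0,"jaw":-1},{"tx":0,"ty":0,"tz":0.003,"ax":0,"ay":0,"az":0,"jaw":-1},{"tx":0,"ty":0,"tz":0.001,"ax":0,"ay":0,"az":0,"jaw":-1},{"tx":0,"ty":0,"tz":0,"ax":0,"ay":0,"az":0,"jaw":-1},{"tx":0,"ty":0,"tz":0,"ax":0,"ay":0,"az":0,"jaw":-1},{"tx":0,"ty":0,"tz":0,"ax":0,"ay":0,"az":0,"jaw":-1},{"tx":0,"ty":0,"tz":0,"ax":0,"ay":0,"az":0,"jaw":-1}]'
```

```text
time: 18.3
ee_pos: [0.5324, -0.3195, 0.0923]
tcp_rot: [-180.0, -0.1, 176.8]
wrist_force: [1.1, -0.3, 0.1]
opening: 0.0001
grasp_force: 0.0
time: 19.55
ee_pos: [0.5321, -0.3194, 0.0728]
tcp_rot: [-180.0, -0.1, 176.8]
wrist_force: [-1.9, 1.9, 3.8]
opening: -0.0
grasp_force: 1.9
```

```bash
python3 -m handwheel '[{"tx":0,"ty":0,"tz":0.001,"ax":0,"ay":0,"az":0,"jaw":-1},{"tx":0,"ty":0,"tz":0.001,"ax":0,"ay":0,"az":0,"jaw":-1},{"tx":0,"ty":0,"tz":0.001,"ax":0,"ay":0,"az":0,"jaw":-1},{"tx":0,"ty":0,"tz":0,"ax":0,"ay":0,"az":0,"jaw":-1},{"tx":0,"ty":0,"tz":0,"ax":0,"ay":0,"az":0,"jaw":-1},{"tx":0,"ty":0,"tz":0,"ax":0,"ay":0,"az":0,"jaw":-1},{"tx":0,"ty":0,"tz":0,"ax":0,"ay":0,"az":0,"jaw":-1},{"tx":0,"ty":0,"tz":0,"ax":0,"ay":0,"az":0,"jaw":-1},{"tx":0,"ty":0,"tz":0,"ax":0,"ay":0,"az":0,"jaw":-1},{"tx":0,"ty":0,"tz":0,"ax":0,"ay":0,"az":0,"jaw":-1}]'
```

```text
time: 20.8
ee_pos: [0.5322, -0.3195, 0.071]
tcp_rot: [-180.0, -0.0, 176.8]
wrist_force: [-5.3, 3.1, 11.6]
opening: -0.0
grasp_force: 6.1
```

The button is bottomed out at 11.6 N. Now I raise the tool and check.

```bash
python3 -m handwheel '[{"tx":0,"ty":0,"tz":-0.01,"ax":0,"ay":0,"az":0,"jaw":-1},{"tx":0,"ty":0,"tz":-0.02,"ax":0,"ay":0,"az":0,"jaw":-1},{"tx":0,"ty":0,"tz":-0.03,"ax":0,"ay":0,"az":0,"jaw":-1},{"tx":0,"ty":0,"tz":-0.03,"ax":0,"ay":0,"az":0,"jaw":-1},{"tx":0,"ty":0,"tz":-0.03,"ax":0,"ay":0,"az":0,"jaw":-1},{"tx":0,"ty":0,"tz":-0.02,"ax":0,"ay":0,"az":0,"jaw":-1},{"tx":0,"ty":0,"tz":0,"ax":0,"ay":0,"az":0,"jaw":-1},{"tx":0,"ty":0,"tz":0,"ax":0,"ay":0,"az":0,"jaw":-1},{"tx":0,"ty":0,"tz":0,"ax":0,"ay":0,"az":0,"jaw":-1},{"tx":0,"ty":0,"tz":0,"ax":0,"ay":0,"az":0,"jaw":-1}]'
python3 -c "
from h import *
print(workorder.job_done())"
```

```text
time: 22.05
ee_pos: [0.5321, -0.3193, 0.2089]
tcp_rot: [180.0, -0.2, 176.8]
wrist_force: [0.1, 0.5, 0.1]
opening: -0.0005
grasp_force: 0.0
the job is handed in; nothing more can be done
None
```

I handed the job in at about 22 s: the pail was hung gently on the hook and released, the button was pressed fully down about 6 s later, and the tool was then raised clear; the hand-in gave no verdict, and I took no picture after the press.

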